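# Seat the tapered liner pan in the bench bath

## Robot

A 6-joint arm with a two-finger parallel gripper is mounted at the origin on a cart in front of the work surface, level with it; the furniture and walls round the work are solid. World frame = base frame: x ahead of the robot, y to its left, z up, the work surface at z = 0. Lengths are in m, angles in rad, forces in N, time in s.
With the tool pointing down it reaches from about 0.35 to 0.975 m from the base axis. Payload 4.9 kg.
Tool frame: the origin (TCP) lies midway between the tips of the shut fingers; the grasp point (between the pads) lies 19 mm behind it; z points along the fingers, y is the line along which they close (so a half turn about z gives the same grasp; the last joint's range is limited). The gripper opens to 85 mm and grips with 20 to 120 N. Pads are 22 mm wide; open, the fingers measure 114 mm over their backs; the gripper's body (76 mm by 85 mm) begins 54 mm behind the grasp point. The pads swing forward as they close: fully open they stand 13 mm farther back than shut.
Start: joints at [-1.416, 0.053, 1.613, -0, 1.476, -0.119], TCP at [0.169, -0.602, 0.231] pointing down, gripper open.
Joint ranges: [-3.01, 3.01], [-1.01, 2.22], [0.06, 2.58], [-1.02, 4.17], [0.09, 2.62], [-3.14, 3.14]. Speed limits (rad/s): [2.57, 2.57, 3.14, 3.14, 3.14, 3.14].

## Interface

Orientations are given as a rotation vector (axis times angle).
In Python, from station import ctrl, optics, job gives the robot as it stands.
- The arm moves only by the shell command python3 -m jog 'ROWS' [OPENING] [FORCE]. ROWS is JSON, a list of rows, each a list of 2 entries, a list of its own where there are three numbers: the shift along the tool's x, y, z in m, then the turn, a rotation vector about the tool's x, y, z in rad. A call has 1 to 5 rows; each row is the pose to reach, as a shift and turn from the pose commanded when the call began, along the tool's axes at that moment; what a row does not reach only later rows make up. A row lasts 1/10 s, in which the tool goes at most 50 mm and 8.59 degrees, less where a joint would pass 70% of its speed; a pose out of reach is approached as far as the arm can. A call with a gripper value outside its range is refused whole. OPENING is the opening, from 0 (shut) to 1 (fully open), set as the call begins (- or left out, the last holds). The fingers move at their own pace and stop on an object; FORCE is the grip in N (left out, the last holds). Time passes only in rows, so rows that repeat a pose let the fingers close. It gives the time, the measured TCP pose, the force, the opening and the grip force at its end, in the units of the state.
- ctrl.get_obs(): the state, without advancing time (a new reading comes with each control period).
- optics.get_image(name): name is "scene" or "top" or "wrist"; returns a dict with "image" (420x560x3 uint8, blue, green, red), "fx", "fy", "cx", "cy" (pixels), "rvec" (rotation vector, rad) and "tvec" (3), from world to camera coordinates, as OpenCV has them; the wrist camera has in their place "mount" (4x4, takes a point from camera to tool coordinates, whose origin is the TCP and whose axes are the flange's). Camera axes: x right, y down, z forward; pixel columns grow to the right and rows downward; lengths in m; the calibration is good to about 2 mm. A picture is of the moment at which its call begins: read the wrist's pose just before it. There is no depth.
- job.finish_job(): hands the job in; it is judged then, once.
The state is a dict: "t": time; "q": joint angles; "dq": joint speeds; "effort": joint torques, N m; "tool_pos": TCP position; "tool_rot": TCP orientation; "contact_force": force on the tool from outside, world axes, zero at the start; "wrist_torque": the same for the moment, N m; "opening": finger opening in m; "grip_force": force on a finger pad.
Only numpy, scipy, OpenCV 4.12 (cv2) and the standard library are available. Lean on these libraries where they do the work, as an engineer would, in place of code of your own. Each camera call takes 0.05 s, during which the arm holds its last target. There are 200 camera calls.

## Task

The bath's tapered steel liner pan has been left lying askew across the top of the bath. Turn it in line and nest it in the well, then press it fully home against the sprung grip pads, level and with its rim down on the deck all round. Never lift it up off the bath, do not use brute force, and leave the other things on the bench alone.

Things in the scene. Friction and masses are not known exactly. Their poses are not given: they have to be found in the camera images.
- bath: Bench bath: white box 150 x 210 mm, 90 mm high, fixed to the bench, placed differently each time. Origin: centre of its underside; x to its rear (display and dial are on the -x face), y along its 210 mm length, z up. The flat metal deck on top (z = 90 mm) has a rounded rectangular mouth, 96 mm in x by 156 mm in y. The well below is 57 mm deep and narrows 0.12 mm per side per mm of depth
- bath_deck (a point): Centre of the bath's mouth at deck level; axes as the bath's
- pad_left (a point): Rubber grip pad in the well's +y end wall, 20 mm below the deck: 32 mm wide, with a sloping lead-in above, 5 mm proud of the wall; it yields outward against a spring (3.5 N to start, 2 N more per mm). This point is the middle of its face at rest
- pad_right (a point): The same pad in the -y end wall. The pads stop the pan some 5 to 25 mm short of home; pressing it home takes about 5 to 20 N, then it stays down by itself. It may go down one end first: press next on the end that stands high
- pan: Loose tapered pan, plain steel, 0.3 to 0.5 kg. Origin: centre of its underside; x along the short, y along the long side, z up. Foot 80 (x) x 140 mm (y), corner radius 14; walls 3 mm thick flare 0.12 mm per side per mm of height; floor 4 mm thick. At the start it stands on the deck across the mouth, its long side 35 to 90 degrees off the mouth's. Same after half a turn
- pan_rim (a point): Centre of the pan at the underside of its rim, 50 mm above its origin. The rim is a flat outward flange 4 mm thick, 114 x 174 mm outside, 86 x 146 mm inside. Fully home its underside lies on the deck, this point coincides with the mouth's centre, and the pan has about 2 mm of play each way
- beaker: Bystander: glass beaker, 112 x 122 x 135 mm, behind the bath; origin at the centre of its underside
- glass_bottle: Bystander: glass bottle with a screw cap, 85 mm across and 182 mm high, behind the bath; origin at the centre of its underside
- timer: Bystander: flat timer, 62 x 62 x 18 mm, right of the bath; origin at the centre of its underside
- marker_pen: Bystander: pen lying on the worktop right of the bath, 131 mm long; origin under its middle
- weigh_boat: Bystander: white weighing dish, 70 x 70 x 15 mm, left of the bath; origin at the centre of its underside
Things that resemble listed ones, but are neither listed nor needed, are in the scene too. Of the things that look like the pan, the smaller one is meant.

How it is judged:
At the end, for the whole second after the job is handed in: The pan is nested in the well, in line with it (within 0.08 rad, either way round), its centre within 6 mm of the well's, home to within 3 mm of the rim lying on the deck, level within 0.03 rad, and at rest (z of pan in the frame of bath_deck below -0.047 m and horizontal distance between pan and bath_deck below 0.006 m and angle between pan's own z axis and vertical below 0.03 rad and angle between the y axis of pan and the y axis of bath, either way round below 0.08 rad and linear speed of pan below 0.02 m/s); the robot touches nothing.
It fails at once if The pan is lifted up off the bath (its foot more than 30 mm above the deck) (z of pan in the frame of bath_deck above 0.03 m).
It fails at once if The pan is forced (more than 60 N from the fingers) (contact force between the fingers and pan above 60 N).
It fails at once if A bystander is shifted by more than 30 mm (distance of any of beaker, glass_bottle, timer, marker_pen, weigh_boat from where it was at the start of the episode above 0.03 m).
It also fails if it takes over 72 s, if anything falls off the work surface, if the arm or the gripper's body presses on something with over 40 N, if the wrist force passes 120 N, or if a joint passes its speed limit or range.

## Working session

There is one attempt and no reset: what is moved stays moved. The work goes in short steps, Python scripts to look and compute and a shell command to move; the robot and the scene stay as the last step left them, time stands still between calls to the robot, and variables do not carry over. Pictures are saved under pics/ and viewed, at most 10 in all, crops included, and the job is handed in when it is done.

```bash
ls; mkdir -p pics
cat > h.py <<'E'
import numpy as np, cv2
from station import ctrl, optics, job
R=lambda v: cv2.Rodrigues(np.array(v,float))[0]
def cam(name):
    o=ctrl.get_obs(); c=optics.get_image(name)
    if 'mount' in c:
        T=np.eye(4);T[:3,:3]=R(o['tool_rot']);T[:3,3]=o['tool_pos']
        M=T@np.array(c['mount']); c['Rwc']=M[:3,:3]; c['o']=M[:3,3]
    else:
        c['Rwc']=R(c['rvec']).T; c['o']=-c['Rwc']@np.array(c['tvec']).ravel()
    return c
def ray(c,u,v):
    return c['Rwc']@np.array([(u-c['cx'])/c['fx'],(v-c['cy'])/c['fy'],1])
def onz(c,u,v,z):
    d=ray(c,u,v); return c['o']+d*(z-c['o'][2])/d[2]
def proj(c,P):
    p=c['Rwc'].T@(np.array(P)-c['o']); return p[0]/p[2]*c['fx']+c['cx'],p[1]/p[2]*c['fy']+c['cy']
E
python3 - <<'E'
from h import *
ims=[]
for n in ('scene','top','wrist'):
    c=cam(n); print(n,c['o'].round(3),c['Rwc'].round(2).tolist(),c['fx'],c['cx'],c['cy']); cv2.imwrite(f'pics/{n}0.png',c['image'])
print(ctrl.get_obs())
E
```

```text
pics
scene [0.911 0.564 1.527] [[-0.93, 0.32, -0.17], [0.36, 0.83, -0.43], [0.0, -0.46, -0.89]] 543.9770170993178 279.25647698223014 207.37275008101923
top [ 0.519 -0.089  1.499] [[-0.01, -1.0, 0.07], [-1.0, 0.01, -0.01], [0.01, -0.07, -1.0]] 449.3151284681081 282.35993736670184 211.64734962311826
wrist [ 0.241 -0.582  0.374] [[0.27, -0.92, -0.29], [-0.96, -0.26, -0.08], [-0.0, 0.3, -0.95]] 332.96698271920735 283.68553452581955 209.59829829236284
{'t': 0.15, 'q': array([-1.41602022e+00,  5.32303844e-02,  1.61395475e+00,  1.59880902e-05,
        1.47599720e+00, -1.18999505e-01]), 'dq': array([-0.00064024, -0.00296382, -0.00389164,  0.00102987, -0.00013526,
        0.00060402]), 'effort': array([ 8.25587176e-04, -3.94239521e+01, -3.70722914e+01, -9.31521663e-05,
        4.57015762e-03,  1.14895647e-05]), 'tool_pos': array([ 0.16891153, -0.60124931,  0.23034408]), 'tool_rot': array([-3.11063007e+00, -4.28484629e-01,  1.96604290e-05]), 'contact_force': array([ 0.38365528, -0.15120655, -0.19355059]), 'wrist_torque': array([-0.03191924, -0.00831534, -0.03680524]), 'grip_force': 0.0, 'opening': 0.08532308871419596}
```

View pics/scene0.png

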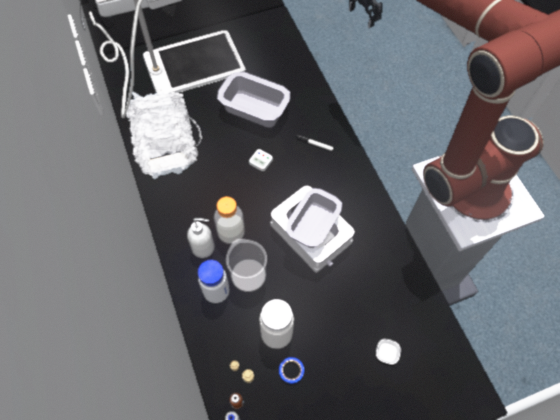

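View pics/top0.png

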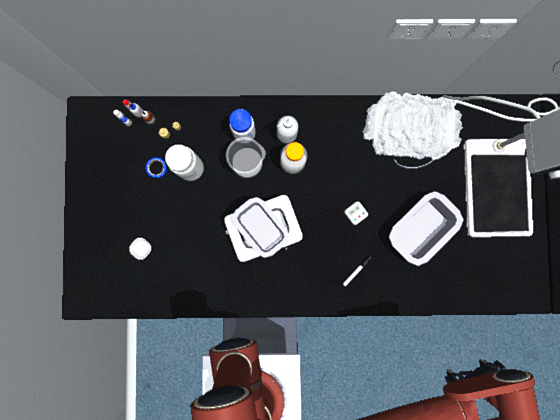

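The scene view shows the bath at about (312,228) with the pan on it. The top view has the bath at (263,228), with the pan askew on it at about (261,226). I'll take a crop for corner measurements.

Run:
```python
from h import *
a=cv2.imread('pics/top0.png')[180:280,210:320]; b=cv2.imread('pics/scene0.png')[175:280,260:365]
a=cv2.resize(a,(400,364),interpolation=cv2.INTER_CUBIC);b=cv2.resize(b,(364,364),interpolation=cv2.INTER_CUBIC)
cv2.imwrite('pics/crop.png',np.hstack([a,b]))
c=cam('top')
for p in [(261,226),(263,228)]: print(onz(c,*p,0.145))
g=cv2.cvtColor(c['image'],cv2.COLOR_BGR2GRAY); m=(g>150).astype(np.uint8)
cs=cv2.findContours(m,cv2.RETR_EXTERNAL,cv2.CHAIN_APPROX_NONE)[0]
for k in cs:
    if cv2.pointPolygonTest(k,(240,205),False)>-15 and cv2.contourArea(k)>500: print(cv2.minAreaRect(k));
```

```text
[ 0.56630703 -0.04096725  0.145     ]
[ 0.56022681 -0.04694451  0.145     ]
((280.0790710449219, 386.8759460449219), (65.04767608642578, 41.093482971191406), 88.83085632324219)
((130.992431640625, 368.9999084472656), (9.52920913696289, 100.14000701904297), 0.8680514693260193)
((261.5342712402344, 226.42465209960938), (60.159149169921875, 70.45877075195312), 69.44395446777344)
((425.50006103515625, 228.00001525878906), (48.790367126464844, 71.41778564453125), 45.0)
((184.1000213623047, 161.30001831054688), (40.696434020996094, 28.174455642700195), 26.56505012512207)
((248.57351684570312, 159.04409790039062), (28.468765258789062, 35.500205993652344), 30.963756561279297)
((293.0, 156.0), (28.0, 24.0), 90.0)
((498.4256591796875, 187.02685546875), (97.4945297241211, 65.47953796386719), 88.56790161132812)
((449.28466796875, 129.72308349609375), (169.4314422607422, 64.3740234375), 7.125016689300537)
```

View pics/crop.png

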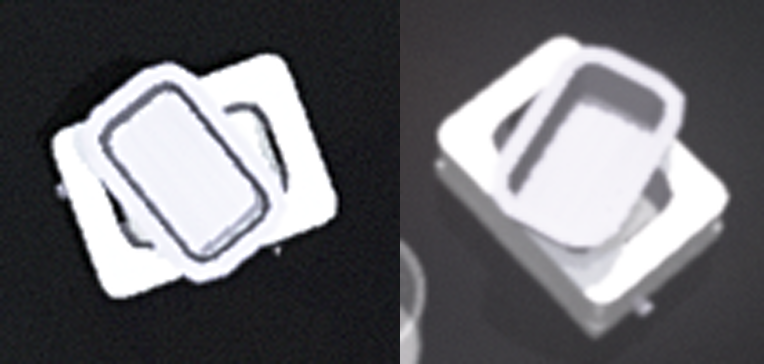

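The crop shows the pan's long axis at roughly 35° world yaw and the bath's at roughly 110°. I'll bring the wrist camera over it for a sharper measurement.

```bash
python3 -m jog '[[[0.04,-0.03,-0.025],[0,0,0]],[[0.08,-0.06,-0.05],[0,0,0]],[[0.12,-0.09,-0.075],[0,0,0]],[[0.16,-0.12,-0.1],[0,0,0]],[[0.2,-0.15,-0.13],[0,0,0]]]' 1
python3 -m jog '[[[0.035,-0.03,0],[0,0,0]],[[0.07,-0.06,0],[0,0,0]],[[0.105,-0.09,0],[0,0,0]],[[0.14,-0.12,0],[0,0,0]],[[0.17,-0.15,0],[0,0,0]]]'
python3 -m jog '[[[0.035,-0.03,0],[0,0,-0.1]],[[0.07,-0.06,0],[0,0,-0.2]],[[0.105,-0.09,0],[0,0,-0.3]],[[0.15,-0.12,0],[0,0,-0.35]],[[0.15,-0.12,0],[0,0,-0.35]]]'
python3 - <<'E'
from h import *
c=cam('wrist'); print(c['o']); np.save('pics/w1.npy',c,allow_pickle=True); cv2.imwrite('pics/w1.png',c['image']); print(ctrl.get_obs()['q'].round(3))
E
```

```text
t: 0.7
tool_pos: [0.3048, -0.4233, 0.3458]
tool_rot: [-3.111, -0.428, 0.0]
contact_force: [0.9, -1.1, 0.4]
opening: 0.0855
grip_force: 0.0
t: 1.2
tool_pos: [0.4281, -0.2329, 0.3454]
tool_rot: [-3.112, -0.429, -0.0]
contact_force: [0.5, 0.0, -0.2]
opening: 0.0853
grip_force: 0.0
t: 1.7
tool_pos: [0.541, -0.0746, 0.3447]
tool_rot: [-2.985, -0.974, -0.0]
contact_force: [0.7, -0.3, -0.5]
opening: 0.0853
grip_force: 0.0
[ 0.60187675 -0.03080381  0.48874695]
[-0.277 -0.178  1.647  0.     1.674  0.666]
```

View pics/w1.png

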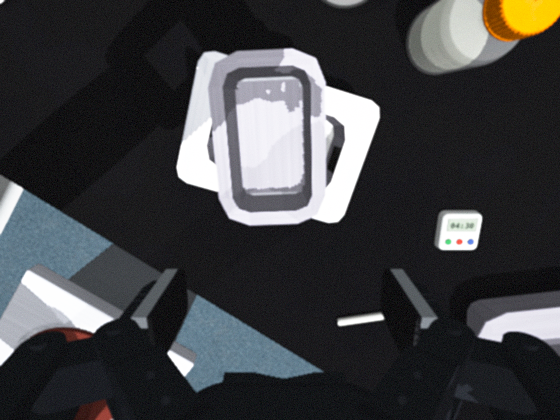

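The wrist view shows the pan flange spanning about u 210–327, v 48–222, nearly square to the tool. The bath corners are near (380,103), (335,222) and (178,175). I'll zoom in to pick the edges.

Run:
```python
import cv2
a=cv2.imread('pics/w1.png')[37:233,165:395]
a=cv2.convertScaleAbs(a,alpha=1.0); a=cv2.resize(a,None,fx=3,fy=3,interpolation=cv2.INTER_CUBIC)
for i in range(0,690,60): cv2.line(a,(i,0),(i,4),(0,0,255),1); cv2.putText(a,str(165+i//3),(i,14),0,.35,(0,0,255))
for j in range(0,588,60): cv2.putText(a,str(37+j//3),(0,j+4),0,.35,(0,0,255))
g=cv2.cvtColor(a,6); e=cv2.Canny(cv2.GaussianBlur(g,(0,0),2),12,35); a[e>0]=(0,200,0)
cv2.imwrite('pics/w1c.png',a)
```

```text
(no output)
```

View pics/w1c.png

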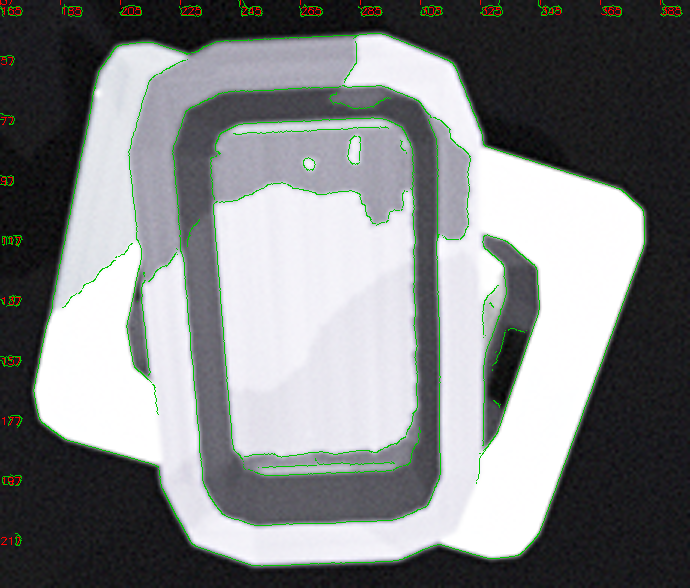

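```bash
cat > meas.py <<'E'
from h import *
def X(l,m):
    h=lambda s: np.cross([*s[:2],1],[*s[2:],1]); p=np.cross(h(l),h(m)); return p[:2]/p[2]
def quad(c,L,z,s=3,off=(165,37)):
    # L: left,top,right,bottom lines in crop px
    P=[X(L[i],L[(i+1)%4])/s+off for i in range(4)]
    W=np.array([onz(c,*p,z) for p in P]); n=np.linalg.norm
    e=[n(W[i]-W[(i+1)%4])*1e3 for i in range(4)]
    # W: LT,TR,RB,BL
    d=(W[2]-W[1]+W[3]-W[0]); f=(W[1]-W[0]+W[2]-W[3])
    print('centre',W.mean(0).round(4),'sides',np.round(e,1),'yaw LT->BL %.1f  LR %.1f'%(np.degrees(np.arctan2(d[1],d[0])),np.degrees(np.arctan2(f[1],f[0]))))
    return W.mean(0)
def tri(c1,p1,c2,p2):
    A=[];b=[]
    M=np.zeros((3,3));v=np.zeros(3)
    for c,p in((c1,p1),(c2,p2)):
        d=ray(c,*p);d/=np.linalg.norm(d);Q=np.eye(3)-np.outer(d,d);M+=Q;v+=Q@c['o']
    return np.linalg.solve(M,v)
E
python3 - <<'E'
from meas import *
c=np.load('pics/w1.npy',allow_pickle=True).item()
pi=quad(c,[(175,150,205,487),(250,90,380,87),(435,115,438,480),(250,525,395,518)],.144)
po=quad(c,[(130,150,163,490),(230,42,380,35),(482,150,487,440),(250,565,400,557)],.144)
b=quad(c,[(100,90,35,390),(485,148,620,188),(645,245,540,530),(65,438,160,465)],.09)
t=cam('top')
print('tri pan',tri(t,(260.8,227.3),c,proj(c,pi)), 'top bath hull centre at .09',onz(t,263.5,228,.09), proj(t,b),proj(t,pi))
E
```

```text
centre [ 0.5638 -0.0402  0.144 ] sides [ 84.5 143.5  83.3 146. ] yaw LT->BL -141.8  LR -51.8
centre [ 0.5641 -0.041   0.144 ] sides [113.4 173.6 116.8 175.3] yaw LT->BL -141.3  LR -51.1
centre [ 0.5621 -0.0487  0.09  ] sides [212.8 155.6 214.8 151.2] yaw LT->BL -160.8  LR -69.9
tri pan [ 0.56279861 -0.04022611  0.13555087] top bath hull centre at .09 [ 0.56186705 -0.04680305  0.09      ] (np.float64(264.1057437290547), np.float64(227.91743514881065)) (np.float64(260.770130534154), np.float64(226.83474850368142))
```

Pan centre is (0.564, −0.0405) with long axis at 38.5°; the bath centre is (0.562, −0.048) with y at 110°. Sizes agree with the stated ones, and two-view height is about 0.136–0.144. I'll grip the pan's front-left long side, at (0.533, −0.001).

```bash
python3 -m jog '[[[0.018,-0.032,0.02],[0,0,-0.02]],[[0.037,-0.064,0.05],[0,0,-0.041]],[[0.037,-0.064,0.1],[0,0,-0.041]],[[0.037,-0.064,0.14],[0,0,-0.041]],[[0.037,-0.064,0.16],[0,0,-0.041]]]' 0.6
python3 -m jog '[[[0,0,0.025],[0,0,0]],[[0,0,0.04],[0,0,0]],[[0,0,0.05],[0,0,0]],[[0,0,0.054],[0,0,0]],[[0,0,0.054],[0,0,0]]]'
python3 - <<'E'
from h import *
c=cam('wrist'); cv2.imwrite('pics/w2.png',c['image']); t=cam('top');print(ctrl.get_obs()['tool_pos'])
E
```

```text
t: 2.3
tool_pos: [0.5289, -0.0059, 0.1808]
tool_rot: [-2.968, -1.022, 0.009]
contact_force: [0.5, -0.5, -0.3]
opening: 0.0515
grip_force: 0.0
t: 2.8
tool_pos: [0.532, -0.0055, 0.1318]
tool_rot: [2.97, 1.024, 0.0]
contact_force: [0.0, -0.6, -0.0]
opening: 0.0515
grip_force: 0.0
[ 0.53269966 -0.00541836  0.13281434]
```

View pics/w2.png

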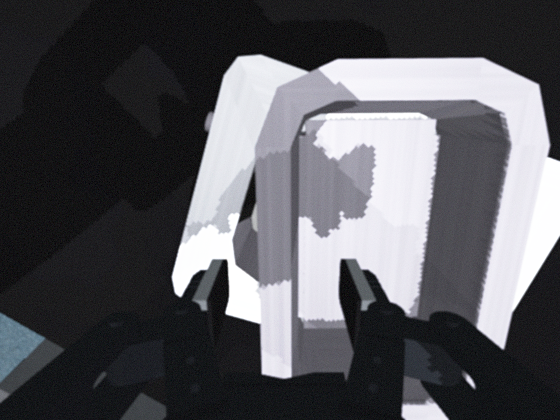

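The fingers straddle the pan's left wall (columns ~210 and ~355, rim at ~255–300). I'll close gently.

```bash
python3 -m jog '[[[0,-0.003,0],[0,0,0]],[[0,-0.003,0],[0,0,0]],[[0,-0.003,0],[0,0,0]],[[0,-0.003,0],[0,0,0]],[[0,-0.003,0],[0,0,0]]]' 0 22
python3 -m jog '[[[0,0,0],[0,0,0]],[[0,0,0],[0,0,0]],[[0,0,-0.003],[0,0,0]],[[0,0,-0.006],[0,0,0]],[[0,0,-0.006],[0,0,0]]]'
```

```text
t: 3.4
tool_pos: [0.5302, -0.0025, 0.1322]
tool_rot: [-2.969, -1.025, -0.001]
contact_force: [-2.8, 2.3, 6.3]
opening: 0.014
grip_force: 22.7
t: 3.9
tool_pos: [0.5298, -0.003, 0.1372]
tool_rot: [2.97, 1.025, -0.001]
contact_force: [-0.3, 0.5, -3.3]
opening: 0.0133
grip_force: 21.5
```

```bash
python3 -m jog '[[[-0.007,0.001,0],[0,0,-0.14]],[[-0.015,0.003,0],[0,0,-0.28]],[[-0.022,0.007,0],[0,0,-0.42]],[[-0.029,0.012,0],[0,0,-0.56]],[[-0.035,0.017,0],[0,0,-0.7]]]'
python3 - <<'E'
from h import *
o=ctrl.get_obs(); M=R(o['tool_rot']); a=np.degrees(np.arctan2(M[1,1],M[0,1]))
d=np.array([.5157,-.0683,0])-o['tool_pos']; print(a,M.T@d,np.radians(19.7-a),o['q'],o['tool_pos'])
c=cam('wrist'); cv2.imwrite('pics/w3.png',c['image'])
E
```

```text
t: 4.4
tool_pos: [0.5125, -0.0383, 0.1369]
tool_rot: [-2.433, -1.987, 0.001]
contact_force: [1.1, -1.4, -2.1]
opening: 0.0132
grip_force: 21.6
-11.509185854736481 [-0.02869811  0.00922971  0.13688497] 0.5447030500319924 [-2.19320756e-01 -1.37309188e-01  1.95879017e+00 -3.51449078e-04
  1.32079002e+00 -1.83606133e-02] [ 0.51248263 -0.03831208  0.13688184]
```

View pics/w3.png

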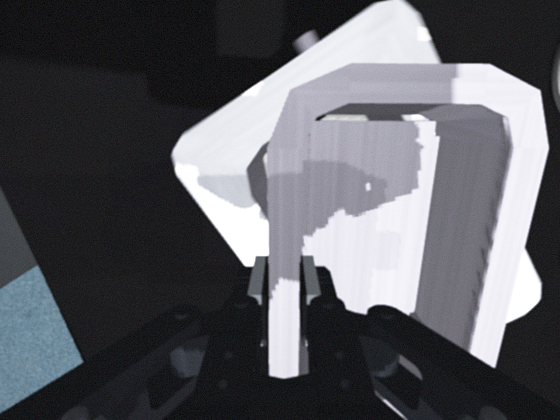

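The pan is held by its rim (columns ~268–300) and turns with the gripper. I'll finish the turn.

```bash
python3 -m jog '[[[-0.007,0.001,0],[0,0,-0.14]],[[-0.015,0.003,0],[0,0,-0.28]],[[-0.022,0.006,0],[0,0,-0.42]],[[-0.0285,0.009,0],[0,0,-0.545]],[[-0.0285,0.009,0],[0,0,-0.545]]]'
python3 - <<'E'
from h import *
o=ctrl.get_obs(); M=R(o['tool_rot']); a=np.degrees(np.arctan2(M[1,1],M[0,1]))
print(a,o['tool_pos'])
c=cam('wrist'); np.save('pics/w4.npy',c,allow_pickle=True); a=c['image'];t=cam('top')['image'][180:280,210:320]
cv2.imwrite('pics/w4.png',np.hstack([a[:, 150:],cv2.resize(t,(380,420),interpolation=cv2.INTER_CUBIC)]))
E
```

```text
t: 4.95
tool_pos: [0.516, -0.0681, 0.1374]
tool_rot: [1.819, 2.562, -0.001]
contact_force: [0.3, -0.2, -1.0]
opening: 0.0131
grip_force: 21.5
19.253829507235668 [ 0.51601544 -0.06806569  0.13742118]
```

View pics/w4.png

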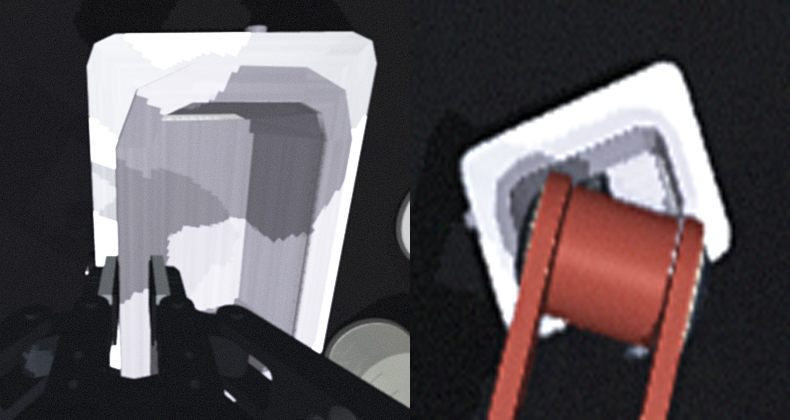

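In line with the bath. Lowering into the mouth, still gripped.

```bash
python3 -m jog '[[[0,0,0.004],[0,0,0]],[[0,0,0.008],[0,0,0]],[[0,0,0.012],[0,0,0]],[[0,0,0.016],[0,0,0]],[[0,0,0.016],[0,0,0]]]'
python3 -m jog '[[[0,0,0.004],[0,0,0]],[[0,0,0.008],[0,0,0]],[[0,0,0.012],[0,0,0]],[[0,0,0.012],[0,0,0]],[[0,0,0.012],[0,0,0]]]'
```

```text
t: 5.55
tool_pos: [0.5227, -0.0676, 0.1307]
tool_rot: [1.809, 2.55, 0.014]
contact_force: [1.3, 3.9, 24.2]
opening: 0.0128
grip_force: 21.9
t: 6.05
tool_pos: [0.5244, -0.0685, 0.1204]
tool_rot: [1.807, 2.547, 0.014]
contact_force: [1.3, 1.7, 28.9]
opening: 0.0129
grip_force: 23.8
```

24–29 N upward: the foot is caught on an edge. Backing off to look.

```bash
python3 -m jog '[[[0,0,-0.005],[0,0,0]],[[0,0,-0.01],[0,0,0]],[[0,0,-0.014],[0,0,0]],[[0,0,-0.014],[0,0,0]],[[0,0,-0.014],[0,0,0]]]'
python3 - <<'E'
from h import *
o=ctrl.get_obs(); M=R(o['tool_rot']); a=np.degrees(np.arctan2(M[1,1],M[0,1]))
print(a,o['tool_pos'])
c=cam('wrist'); np.save('pics/w5.npy',c,allow_pickle=True); a=c['image'];t=cam('scene')['image'][165:285,250:370]
cv2.imwrite('pics/w5.png',np.hstack([a[:, 180:],cv2.resize(t,(420,420),interpolation=cv2.INTER_CUBIC)]))
E
```

```text
t: 6.55
tool_pos: [0.5168, -0.0676, 0.1247]
tool_rot: [1.815, 2.562, 0.001]
contact_force: [2.3, 0.4, 4.8]
opening: 0.0133
grip_force: 22.3
19.369183665647633 [ 0.51679286 -0.0675566   0.12468978]
```

View pics/w5.png

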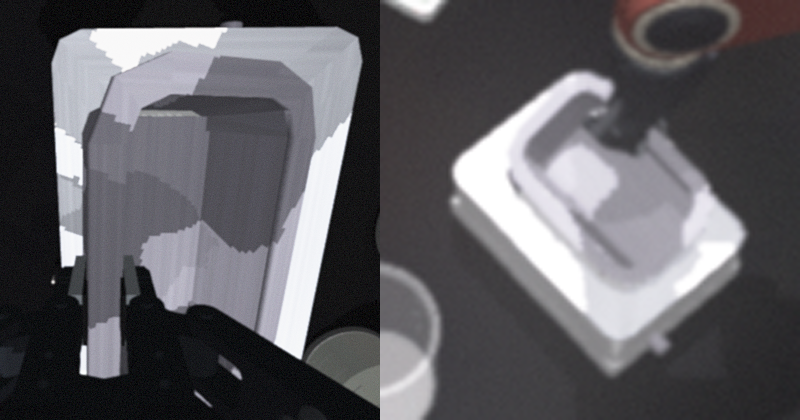

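The pan appears in the mouth but tilted by the one-sided grip. I'll release it to settle freely, then view it from above.

```bash
python3 -m jog '[[[0,0,0],[0,0,0]],[[0,0,0],[0,0,0]],[[0,0,0],[0,0,0]],[[0,0,0],[0,0,0]],[[0,0,0],[0,0,0]]]' 0.6
python3 -m jog '[[[0,0,-0.03],[0,0,0]],[[0,0,-0.07],[0,0,0]],[[0,0,-0.12],[0,0,0]],[[-0.02,0.03,-0.17],[0,0,0]],[[-0.02,0.03,-0.17],[0,0,0]]]'
python3 - <<'E'
from h import *
o=ctrl.get_obs(); M=R(o['tool_rot']); a=np.degrees(np.arctan2(M[1,1],M[0,1]))
print(a,o['tool_pos'])
c=cam('wrist'); np.save('pics/w6.npy',c,allow_pickle=True)
u,v=map(int,proj(c,[.562,-.048,.09])); print(u,v)
u0,v0=max(u-125,0),max(v-95,0); print(u0,v0)
a=c['image'][v0:v0+190,u0:u0+250]
a=cv2.resize(a,None,fx=3,fy=3,interpolation=cv2.INTER_CUBIC)
g=cv2.cvtColor(a,6); e=cv2.Canny(cv2.GaussianBlur(g,(0,0),2),12,35); a[e>0]=(0,200,0)
cv2.imwrite('pics/w6.png',a)
E
```

```text
t: 7.15
tool_pos: [0.5155, -0.0674, 0.123]
tool_rot: [-1.814, -2.563, 0.001]
contact_force: [-0.3, -0.0, -0.1]
opening: 0.0508
grip_force: 0.0
t: 7.65
tool_pos: [0.5542, -0.0774, 0.3003]
tool_rot: [1.809, 2.556, 0.006]
contact_force: [0.3, 1.6, -0.0]
opening: 0.0513
grip_force: 0.0
19.41889070175037 [ 0.55421388 -0.07739064  0.30031691]
298 154
173 59
```

View pics/w6.png

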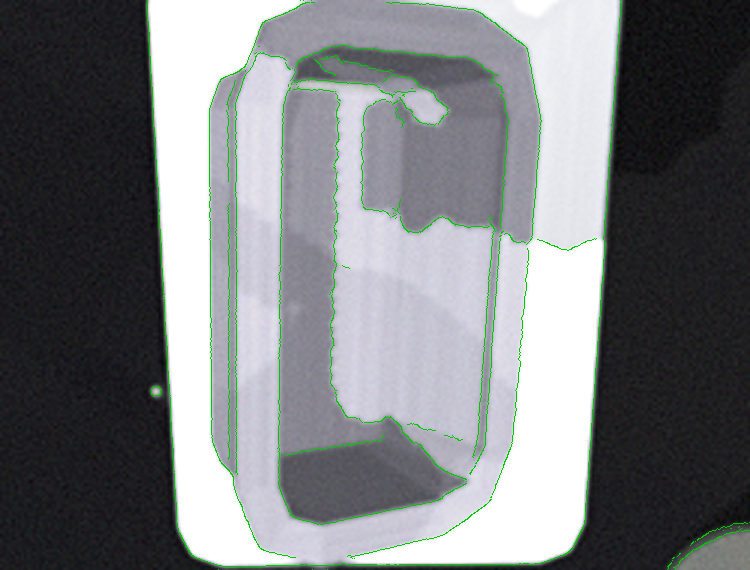

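The picture shows the pan aligned but rolled. Its gripped (left, bath −x) rim at crop x≈235 stands high and shadows the deck, and its right rim (x≈530) is down by the deck. The left foot is stuck on the mouth's edge. I'll quantify this in bath coordinates.

```bash
cat >> meas.py <<'E'
BC=np.array([.562,-.048,.09]); a=np.radians(19.7); B=np.array([[np.cos(a),-np.sin(a),0],[np.sin(a),np.cos(a),0],[0,0,1]])
def inb(P): return (B.T@(np.array(P)-BC)*1e3).round(1)
def outb(p): return BC+B@(np.array(p)/1e3)
def jogto(P,yaw=None):
    o=ctrl.get_obs(); M=R(o['tool_rot']); y=np.degrees(np.arctan2(M[1,1],M[0,1])); print('TCP in bath',inb(o['tool_pos']),'tool shift',(M.T@(np.array(P)-o['tool_pos'])).round(4),'turn z',round(np.radians(y-(19.7 if yaw is None else yaw)),3))
E
python3 - <<'E'
from meas import *
c=np.load('pics/w6.npy',allow_pickle=True).item()
f=lambda x,y,z: inb(onz(c,x/3+173,y/3+59,z))
for z in (.094,.1,.11): print('right flange',z,f(540,120,z),f(512,440,z),f(527,48,z),f(490,500,z))
for z in (.12,.13,.14): print('left flange',z,f(235,105,z),f(235,475,z),f(262,22,z),f(260,550,z))
print('deck L/R', f(163,300,.09),f(600,300,.09), 'bottom',f(370,566,.09))
jogto(outb([50,0,60]))
E
```

```text
right flange 0.094 [53.4 55.   4. ] [ 49.5 -56.3   4. ] [47.9 77.4  4. ] [ 42.5 -79.7   4. ]
right flange 0.1 [52.2 55.  10. ] [ 48.4 -54.5  10. ] [46.7 76.9 10. ] [ 41.4 -77.5  10. ]
right flange 0.11 [50.1 54.9 20. ] [ 46.4 -51.4  20. ] [44.8 76.2 20. ] [ 39.7 -73.7  20. ]
left flange 0.12 [-45.7  59.6  30. ] [-49.9 -60.1  30. ] [-36.9  83.   30. ] [-42.1 -88.   30. ]
left flange 0.13 [-44.9  59.4  40. ] [-49.  -56.7  40. ] [-36.3  82.   40. ] [-41.4 -83.7  40. ]
left flange 0.14 [-44.1  59.1  50. ] [-48.  -53.2  50. ] [-35.7  81.1  50. ] [-40.7 -79.4  50. ]
deck L/R [-76.   -4.7  -0. ] [79.1 -5.8 -0. ] bottom [  -2.1 -108.    -0. ]
TCP in bath [-17.4 -25.  209.1] tool shift [0.0261 0.0662 0.1494] turn z -0.005
```

The left foot sits on the deck about 11 mm outside the mouth, with the pan rolled about 27°. Remedy: grip the low (rear) rim, raise it so the pan is nearly level with its left foot sliding on the deck, then shift it +x until it drops in.

Run:
```python
from meas import *
t=cam('top'); print('beaker',inb(onz(t,245,150,.1)))
jogto(outb([43,-1,25]),17.7)
```

```text
beaker [250.4 -28.8  10. ]
TCP in bath [-18.9 -23.9 205.8] tool shift [0.0236 0.0612 0.181 ] turn z 0.03
```

```bash
python3 -m jog '[[[0.012,0.03,0.02],[0,0,0.03]],[[0.0235,0.061,0.04],[0,0,0.03]],[[0.0235,0.061,0.09],[0,0,0.03]],[[0.0235,0.061,0.13],[0,0,0.03]],[[0.0235,0.061,0.16],[0,0,0.03]]]' 0.6
python3 -m jog '[[[0,0,0.01],[0,0,0]],[[0,0,0.02],[0,0,0]],[[0,0,0.02],[0,0,0]],[[0,0,0.02],[0,0,0]],[[0,0,0.02],[0,0,0]]]'
python3 - <<'E'
from meas import *
jogto(outb([43,-1,1]),17.7)
c=cam('wrist'); cv2.imwrite('pics/w7.png',c['image'])
E
```

```text
t: 8.25
tool_pos: [0.5966, -0.0329, 0.1269]
tool_rot: [-1.847, -2.531, 0.006]
contact_force: [0.8, -0.3, -0.6]
opening: 0.0513
grip_force: 0.0
t: 8.75
tool_pos: [0.6019, -0.0342, 0.1157]
tool_rot: [1.851, 2.534, 0.002]
contact_force: [0.3, 0.7, -0.6]
opening: 0.0508
grip_force: 0.0
TCP in bath [42.2 -0.5 25.7] tool shift [-0.0005  0.0008  0.0247] turn z 0.0
```

View pics/w7.png

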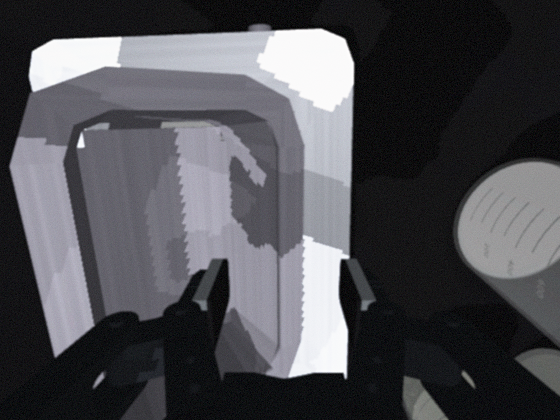

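The fingers (columns ~225 and ~345) straddle the low rim (~275–303). That was my 11th picture, one over the allowance of 10, so I'll view no more and work by force and numeric measurements.

```bash
python3 -m jog '[[[0,0,0.01],[0,0,0]],[[0,0,0.018],[0,0,0]],[[0,0,0.024],[0,0,0]],[[0,0,0.024],[0,0,0]],[[0,0,0.024],[0,0,0]]]'
python3 -m jog '[[[0,0,0],[0,0,0]],[[0,0,0],[0,0,0]],[[0,0,0],[0,0,0]],[[0,0,0],[0,0,0]],[[0,0,0],[0,0,0]]]' 0 20
```

```text
t: 9.3
tool_pos: [0.6003, -0.0339, 0.089]
tool_rot: [-1.853, -2.536, 0.001]
contact_force: [0.8, -0.2, -0.2]
opening: 0.0513
grip_force: 0.0
t: 9.8
tool_pos: [0.6016, -0.0339, 0.0904]
tool_rot: [1.852, 2.535, 0.002]
contact_force: [3.8, 1.0, 2.8]
opening: 0.0183
grip_force: 18.7
```

```bash
python3 -m jog '[[[0,0,-0.007],[0,0,0]],[[0,0,-0.014],[0,0,0]],[[0,0,-0.021],[0,0,0]],[[0,0,-0.029],[0,0,0]],[[0,0,-0.036],[0,0,0]]]'
python3 -m jog '[[[0,0,-0.001],[0,0,0]],[[0,0,-0.001],[0,0,0]],[[0,0,-0.001],[0,0,0]],[[0,0,-0.001],[0,0,0]],[[0,0,-0.001],[0,0,0]]]'
python3 - <<'E'
from meas import *
jogto(outb([43,-1,40]))
c=cam('wrist'); np.save('pics/w8.npy',c,allow_pickle=True)
# inner/outer edges of the rims along an image row above the fingers
g=cv2.GaussianBlur(cv2.cvtColor(c['image'],6),(0,0),1.5).astype(int)
for r in (150,200,235):
    d=np.diff(g[r]); print(r,[(i,int(d[i])) for i in range(2,557) if abs(d[i])>5 and abs(d[i])==max(abs(d[i-2:i+3]))])
E
```

```text
t: 10.3
tool_pos: [0.5993, -0.034, 0.1251]
tool_rot: [-1.852, -2.535, 0.003]
contact_force: [-0.9, -0.0, -1.3]
opening: 0.0134
grip_force: 18.4
t: 10.8
tool_pos: [0.6005, -0.0339, 0.1262]
tool_rot: [-1.853, -2.536, 0.0]
contact_force: [0.5, 0.7, -2.6]
opening: 0.0132
grip_force: 19.0
TCP in bath [41.   0.3 36.2] tool shift [-0.0012  0.0021 -0.0038] turn z -0.035
150 [(41, -26), (101, 13), (102, 13), (132, 17), (247, -29), (248, -29), (265, 18), (299, 14), (350, -48)]
200 [(4, 46), (47, -31), (109, 14), (139, 21), (227, -17), (249, -16), (267, 14), (268, 14), (300, 11), (348, -41), (455, 11), (460, 24), (461, 24)]
235 [(13, 45), (55, -31), (115, 17), (145, 20), (250, -24), (268, 15), (299, 10), (300, 10), (348, -42), (453, 27)]
```

The grip reads 13 mm (the flange held squarely). By the rim columns the pan is about 8° left-up, as planned. Shifting +x so the left foot slides off the deck into the mouth.

```bash
python3 -m jog '[[[0,0.002,0],[0,0,-0.015]],[[0,0.004,0],[0,0,-0.03]],[[0,0.006,0],[0,0,-0.035]],[[0,0.008,0],[0,0,-0.035]],[[0,0.01,0],[0,0,-0.035]]]'
python3 -m jog '[[[0,0.002,0],[0,0,0]],[[0,0.004,0],[0,0,0]],[[0,0.006,0],[0,0,0]],[[0,0.006,0],[0,0,0]],[[0,0.006,0],[0,0,0]]]'
cat > edges.py <<'E'
from meas import *
jogto(outb([43,-1,40]))
c=cam('wrist')
g=cv2.GaussianBlur(cv2.cvtColor(c['image'],6),(0,0),1.5).astype(int)
for r in (150,200,235):
    d=np.diff(g[r]); print(r,[(i,int(d[i])) for i in range(2,557) if abs(d[i])>5 and abs(d[i])==max(abs(d[i-2:i+3]))])
E
python3 edges.py
```

```text
t: 11.35
tool_pos: [0.6102, -0.0309, 0.1264]
tool_rot: [-1.808, -2.569, 0.0]
contact_force: [-1.3, -0.9, -4.3]
opening: 0.0131
grip_force: 18.9
t: 11.85
tool_pos: [0.6143, -0.0291, 0.1254]
tool_rot: [-1.806, -2.566, 0.005]
contact_force: [-5.2, -2.2, -4.0]
opening: 0.0134
grip_force: 19.5
TCP in bath [55.6  0.1 35.4] tool shift [-0.0011 -0.0126 -0.0046] turn z 0.0
150 [(38, 45), (71, -29), (137, 10), (138, 10), (144, 23), (145, 23), (266, -20), (299, 15), (326, -47)]
200 [(47, 44), (79, -25), (80, -25), (143, 10), (144, 10), (149, 21), (236, -19), (237, -19), (259, -6), (268, 6), (299, 13), (324, -40), (447, 22), (554, -15)]
235 [(54, 44), (86, -28), (147, 15), (154, 22), (267, -23), (298, 12), (299, 12), (323, -40), (435, 26), (553, -14)]
```

The left rim column moved from 41 to 71, so the left side has dropped into the mouth and the full weight (~4 N) hangs on the gripper. Lowering the rear side, easing back to centre.

```bash
python3 -m jog '[[[0,-0.003,0.003],[0,0,0]],[[0,-0.005,0.006],[0,0,0]],[[0,-0.005,0.01],[0,0,0]],[[0,-0.005,0.014],[0,0,0]],[[0,-0.005,0.014],[0,0,0]]]'
python3 -m jog '[[[0,0,0.003],[0,0,0]],[[0,0,0.006],[0,0,0]],[[0,0,0.009],[0,0,0]],[[0,0,0.009],[0,0,0]],[[0,0,0.009],[0,0,0]]]'; python3 edges.py
```

```text
t: 12.4
tool_pos: [0.6115, -0.0304, 0.1125]
tool_rot: [1.808, 2.568, 0.001]
contact_force: [-1.8, 3.4, 0.5]
opening: 0.0125
grip_force: 20.0
t: 12.9
tool_pos: [0.6114, -0.0305, 0.1037]
tool_rot: [1.808, 2.569, 0.001]
contact_force: [-0.4, 5.0, 2.1]
opening: 0.0128
grip_force: 20.6
TCP in bath [52.4 -0.1 13.7] tool shift [-0.0009 -0.0094 -0.0263] turn z 0.0
150 [(11, 49), (38, -13), (39, -13), (71, -23), (137, 8), (144, 21), (266, -23), (301, 12), (338, -37)]
200 [(23, 49), (48, -14), (79, -21), (143, 8), (150, 20), (235, -22), (265, -6), (269, 9), (300, 10), (336, -31), (463, 7), (470, 16)]
235 [(31, 48), (54, -14), (85, -20), (146, 13), (153, 21), (266, -25), (299, 10), (334, -30), (446, 9), (451, 21)]
```

```bash
python3 -m jog '[[[0,0,0],[0,0,0]],[[0,0,0],[0,0,0]],[[0,0,0],[0,0,0]],[[0,0,-0.02],[0,0,0]],[[0,0,-0.06],[0,0,0]]]' 0.6
python3 -m jog '[[[0,-0.02,-0.03],[0,0,0]],[[-0.02,-0.05,-0.08],[0,0,0]],[[-0.02,-0.07,-0.12],[0,0,0]],[[-0.02,-0.07,-0.13],[0,0,0]],[[-0.02,-0.07,-0.13],[0,0,0]]]'
python3 - <<'E'
from meas import *
jogto(outb([0,0,70]))
c=cam('wrist'); np.save('pics/w9.npy',c,allow_pickle=True)
g=cv2.GaussianBlur(cv2.cvtColor(c['image'],6),(0,0),1).astype(int)
def ed(line,ax):
    d=np.diff(line); return [(i,int(d[i])) for i in range(3,len(d)-3) if abs(d[i])>5 and abs(d[i])==max(abs(d[i-3:i+4]))]
print('ctr',proj(c,BC))
for y in (50,0,-50):
    u,v=proj(c,outb([0,y,0])); r=int(v); print('y',y,'row',r,[(i,k,inb(onz(c,i,r,.1))[0]) for i,k in ed(g[r],0)])
for x in (-30,0,30):
    u,v=proj(c,outb([x,0,0])); q=int(u); print('x',x,'col',q,[(i,k,inb(onz(c,q,i,.1))[1]) for i,k in ed(g[:300,q],0)])
E
```

```text
t: 13.45
tool_pos: [0.6081, -0.0306, 0.1594]
tool_rot: [-1.804, -2.562, 0.007]
contact_force: [0.0, -0.1, 0.5]
opening: 0.0508
grip_force: 0.0
t: 13.95
tool_pos: [0.553, -0.074, 0.2974]
tool_rot: [1.806, 2.562, 0.003]
contact_force: [0.2, -0.2, -0.5]
opening: 0.0516
grip_force: 0.0
TCP in bath [-17.2 -21.4 207.4] tool shift [0.0221 0.0164 0.1374] turn z -0.001
ctr (np.float64(299.657881415852), np.float64(158.33784916652925))
y 50 row 108 [(68, -28, np.float64(-227.5)), (224, 78, np.float64(-75.2)), (259, -47, np.float64(-41.0)), (271, 26, np.float64(-29.2)), (297, -23, np.float64(-3.8)), (335, -26, np.float64(33.5)), (347, 30, np.float64(45.3)), (361, 17, np.float64(59.0)), (362, 17, np.float64(60.0)), (377, -55, np.float64(74.7))]
y 0 row 158 [(16, -6, np.float64(-290.0)), (17, -6, np.float64(-288.9)), (60, -28, np.float64(-245.2)), (227, 75, np.float64(-74.9)), (260, -51, np.float64(-41.1)), (268, 21, np.float64(-33.0)), (272, 25, np.float64(-28.9)), (333, -41, np.float64(33.6)), (344, 45, np.float64(44.9)), (373, -73, np.float64(74.7)), (434, 33, np.float64(137.4)), (496, 10, np.
[... 1083 characters left out ...]
np.float64(-45.0)), (223, 47, np.float64(-68.7)), (250, -72, np.float64(-100.8))]
x 0 col 299 [(45, 62, np.float64(106.9)), (65, -19, np.float64(89.7)), (81, -24, np.float64(75.6)), (91, 26, np.float64(66.6)), (101, -7, np.float64(57.4)), (125, 21, np.float64(34.7)), (204, -30, np.float64(-47.3)), (226, 45, np.float64(-72.3)), (238, 9, np.float64(-86.4)), (250, -73, np.float64(-100.9))]
x 30 col 328 [(39, 39, np.float64(111.9)), (45, 33, np.float64(106.9)), (65, -20, np.float64(89.7)), (81, -28, np.float64(75.6)), (92, 29, np.float64(65.6)), (126, 23, np.float64(33.7)), (200, -16, np.float64(-42.9)), (204, -18, np.float64(-47.4)), (225, 43, np.float64(-71.3)), (250, -74, np.float64(-101.0))]
```

The rim is now level and in line. Its inner opening spans x −41…+45 and y −72…+75.6 at z≈0.10, centred with the bath, and stands about 10 mm short of home. Next I'll press the floor centre with shut fingers.

```bash
python3 -m jog '[[[0.01,0.01,0.02],[0,0,0]],[[0.022,0.018,0.06],[0,0,0]],[[0.022,0.018,0.1],[0,0,0]],[[0.022,0.018,0.14],[0,0,0]],[[0.022,0.018,0.14],[0,0,0]]]' 0
python3 -m jog '[[[0,0,0.03],[0,0,0]],[[0,0,0.06],[0,0,0]],[[0,0,0.08],[0,0,0]],[[0,0,0.085],[0,0,0]],[[0,0,0.085],[0,0,0]]]'
```

```text
t: 14.5
tool_pos: [0.5552, -0.0443, 0.1428]
tool_rot: [-1.797, -2.556, 0.012]
contact_force: [-0.6, 0.6, -1.3]
opening: -0.0002
grip_force: 0.0
t: 15.0
tool_pos: [0.5612, -0.046, 0.0682]
tool_rot: [-1.807, -2.568, 0.001]
contact_force: [0.3, -0.8, 0.8]
opening: 0.0003
grip_force: 0.0
```

```bash
python3 -m jog '[[[0,0,0.003],[0,0,0]],[[0,0,0.006],[0,0,0]],[[0,0,0.009],[0,0,0]],[[0,0,0.009],[0,0,0]],[[0,0,0.009],[0,0,0]]]'
```

```text
t: 15.5
tool_pos: [0.5615, -0.0463, 0.0597]
tool_rot: [1.808, 2.569, 0.0]
contact_force: [-0.2, -0.7, 0.2]
opening: -0.0
grip_force: 0.0
```

```bash
python3 -m jog '[[[0,0,0.002],[0,0,0]],[[0,0,0.004],[0,0,0]],[[0,0,0.006],[0,0,0]],[[0,0,0.008],[0,0,0]],[[0,0,0.008],[0,0,0]]]'
python3 -m jog '[[[0,0,0.001],[0,0,0]],[[0,0,0.002],[0,0,0]],[[0,0,0.003],[0,0,0]],[[0,0,0.004],[0,0,0]],[[0,0,0.004],[0,0,0]]]'
```

```text
t: 16.0
tool_pos: [0.5618, -0.0463, 0.0519]
tool_rot: [1.808, 2.568, 0.001]
contact_force: [-0.7, 0.7, 3.3]
opening: 0.0003
grip_force: 1.6
t: 16.5
tool_pos: [0.562, -0.0463, 0.0488]
tool_rot: [1.808, 2.568, 0.0]
contact_force: [-3.1, 0.1, 7.7]
opening: 0.0003
grip_force: 4.4
```

Contact at about 0.052 and going down at 8 N; home is about 0.044.

```bash
python3 -m jog '[[[0,0,0.001],[0,0,0]],[[0,0,0.002],[0,0,0]],[[0,0,0.003],[0,0,0]],[[0,0,0.004],[0,0,0]],[[0,0,0.004],[0,0,0]]]'
python3 -m jog '[[[0,0,0.001],[0,0,0]],[[0,0,0.002],[0,0,0]],[[0,0,0.002],[0,0,0]],[[0,0,0.002],[0,0,0]],[[0,0,0.002],[0,0,0]]]'
```

```text
t: 17.0
tool_pos: [0.5614, -0.0462, 0.0448]
tool_rot: [-1.808, -2.568, 0.001]
contact_force: [-5.1, 0.1, 10.8]
opening: 0.0003
grip_force: 5.5
t: 17.5
tool_pos: [0.5612, -0.0462, 0.044]
tool_rot: [-1.807, -2.568, 0.002]
contact_force: [-9.9, 1.7, 18.7]
opening: -0.0002
grip_force: 9.0
```

```bash
python3 -m jog '[[[0,0,0.001],[0,0,0]],[[0,0,0.002],[0,0,0]],[[0,0,0.003],[0,0,0]],[[0,0,0.003],[0,0,0]],[[0,0,0.003],[0,0,0]]]'
```

```text
t: 18.0
tool_pos: [0.5614, -0.0461, 0.0439]
tool_rot: [-1.806, -2.567, 0.003]
contact_force: [-19.4, 3.6, 34.3]
opening: -0.0005
grip_force: 17.3
```

Hard stop at 0.0439, which matches home at the centre, so both ends must be down. Retreating to check.

```bash
python3 -m jog '[[[0,0,-0.006],[0,0,0]],[[0,0,-0.02],[0,0,0]],[[0,0,-0.06],[0,0,0]],[[0,0,-0.1],[0,0,0]],[[0,0,-0.14],[0,0,0]]]'
python3 -m jog '[[[-0.02,-0.02,-0.05],[0,0,0]],[[-0.03,-0.02,-0.1],[0,0,0]],[[-0.03,-0.02,-0.12],[0,0,0]],[[-0.03,-0.02,-0.12],[0,0,0]],[[-0.03,-0.02,-0.12],[0,0,0]]]'
python3 - <<'E'
from meas import *
c=cam('wrist'); print(ctrl.get_obs()['tool_pos'])
g=cv2.GaussianBlur(cv2.cvtColor(c['image'],6),(0,0),1).astype(int)
def ed(l):
    d=np.diff(l); return [(i,int(d[i])) for i in range(3,len(d)-3) if abs(d[i])>7 and abs(d[i])==max(abs(d[i-3:i+4]))]
for y in (50,0,-50):
    r=int(proj(c,outb([0,y,0]))[1]); print('y',y,[(k,float(inb(onz(c,i,r,.094))[0])) for i,k in ed(g[r]) if abs(inb(onz(c,i,r,.094))[0])<90])
for x in (-30,0,30):
    q=int(proj(c,outb([x,0,0]))[0]); print('x',x,[(k,float(inb(onz(c,q,i,.094))[1])) for i,k in ed(g[:330,q]) if abs(inb(onz(c,q,i,.094))[1])<120])
E
```

```text
t: 18.5
tool_pos: [0.5609, -0.0461, 0.1795]
tool_rot: [-1.808, -2.568, 0.001]
contact_force: [0.8, 0.1, 0.5]
opening: 0.0002
grip_force: 0.0
t: 19.0
tool_pos: [0.5528, -0.0813, 0.2989]
tool_rot: [1.808, 2.568, 0.001]
contact_force: [-0.1, -0.6, -0.9]
opening: 0.0005
grip_force: 0.0
[ 0.55223042 -0.08102775  0.29721785]
y 50 [(76, -76.0), (-51, -40.1), (22, -34.1), (24, -28.2), (-23, -0.2), (-24, 31.7), (28, 44.6), (16, 58.6), (-55, 75.5)]
y 0 [(77, -76.4), (-46, -40.0), (16, -33.7), (27, -27.5), (-36, 31.9), (43, 44.4), (-73, 76.7)]
y -50 [(71, -75.6), (-9, -53.9), (-46, -39.8), (10, -31.1), (8, -25.6), (-10, 24.3), (-12, 28.7), (-12, 29.7), (40, 44.9), (-73, 76.4)]
x -30 [(60, 107.2), (9, 89.9), (-42, 71.0), (18, 63.6), (-8, 17.3), (-12, -45.3), (45, -67.0), (-75, -104.0), (17, -115.2), (17, -116.4)]
x 0 [(63, 108.1), (-20, 89.0), (-27, 74.6), (40, 66.4), (-23, -46.5), (-23, -51.0), (44, -70.5), (11, -84.6), (-74, -104.0)]
x 30 [(57, 112.3), (25, 108.1), (-21, 88.9), (-29, 74.6), (27, 64.5), (20, 26.2), (-19, -42.0), (-15, -47.6), (40, -69.3), (-76, -104.0)]
```

Rim spans 85 × 145 mm at home height, edges parallel to the deck, and its centre is within about 2 mm. Handing in.

```bash
python3 -c "
from station import job
print(job.finish_job())"
```

```text
the job is handed in; nothing more can be done
None
```

The pan is nested and pressed home, and the job was handed in at about 19 s; my last measurements put it level, in line and about 2 mm off centre, but the hand-in gave no verdict (I viewed 11 pictures, one over the limit of 10).

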